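# Let two tins out of the gravity tin rack with its rocking lever

### The job

Two tins are wanted from the sloping tin rack: press the finger pad of its rocking lever all the way down so that the lowest tin rolls out under the lifted gate and comes to rest in the pick-up tray, then let the lever come all the way back up so that the next tin rolls up against the gate. Do this once more, so that in the end two tins lie in the tray and the third waits behind the closed gate with the lever up. Work only the lever: do not touch or pick up the tins in the rack, and leave the loose tin, the bulb and the carton beside it where they stand.

Things in the scene. Friction and masses are not known exactly. Their poses are not given: they have to be found in the camera images.
- rack: Grey sheet-steel gravity tin rack, fixed, 293 mm long, 71 mm wide. Origin on the worktop under its middle; +x level along the chute to its high back end, the low pick-up tray at -x, the finger pad on the +y side. Floor slopes 10 degrees, 17 mm high at the front lip, 67 mm at the back; cheeks 30 mm. Tins lie crosswise, tops 95 to 115 mm above the worktop, and roll to -x when freed.
- lever (a joint): Rocking lever's angle: 0 at rest (pad up, gate bar down before the lowest tin), 0.80 rad = pad fully down on its stop. Pressing lifts the gate and drops a keeper bar that holds back the next tin; the lowest tin gets free beyond about 0.65. A spring returns it to 0. Pin level along the rack's y, at x -6, z 93 mm in the rack frame. Pad force 2 N at first, 5 N fully down.
- lever_pad (a point): Middle of the top of the finger pad, a black rubber-faced plate 36 x 36 mm outside the rack's +y cheek. In the rack frame (mm): at rest x 69, y 58, z 148, sloping up to the back by 22 degrees; fully pressed x 85, y 58, z 78, sloping down by 24. It swings on a 93 mm arc round the pin. Nothing is below it; the lever's side arm is 16 mm from this point toward the chute.
- at_gate (a point): Fixed point on the rack: where the middle of a tin is when it waits against the closed gate; x 1, y 0, z 68 mm in the rack frame.
- tray_front (a point): Fixed point on the rack: where the middle of the first tin in the pick-up tray comes to rest against the front lip, about 1 s after it is freed; x -119, y 0, z 47 mm in the rack frame.
- tray_back (a point): Fixed point on the rack: where the middle of the second tin in the tray comes to rest, against the first; x = -68, y = 0, z = 56 mm in the rack's frame.
- tin_1: Lowest tin in the rack, at the gate at the start: steel food tin with a plain pale paper label, 52 mm diameter, 62 mm long, about 0.16 kg, lying across the lane. Origin in its middle; its y axis is its long axis.
- tin_2: Second tin in the rack, like tin_1, resting against it from behind.
- tin_3: Third and last tin in the rack, like tin_1, resting against tin_2 from behind.
- spare_tin: A loose tin of the same kind standing upright on the worktop beside the rack, on the pad's side toward the tray. 62 mm tall, 52 mm diameter, origin in its middle (31 mm up). To be left alone.
- spare_bulb_1: White spare reflector bulb standing on its face beside the rack, on the pad's side 55 to 85 mm from the middle of the pad, toward the tray; 51 mm diameter, 58 mm tall, origin under its middle. To be left alone.
- lamp_carton_1: Small lamp carton, 56 x 56 x 66 mm, on the side away from the pad near the back of the rack; origin under its middle. To be left alone.
Not all that is in view belongs to the job. Leave any green look-alike of the tin_2 alone. What is shaped like the tin_3 but red is not meant.

How it is judged:
On the way:
1. one tin lies at the front of the pick-up tray, the lever is back up and the second tin has rolled up against the closed gate (distance between tin_1 and tray_front below 0.012 m and distance between tin_2 and at_gate below 0.01 m and x of tin_3 in the frame of rack above 0.03 m and value of joint lever below 0.1 rad), for 0.2 s.
At the end, for the whole second after the job is handed in: The first tin lies against the front lip of the tray and the second behind it (each within 12 mm of its place), the third waits at the gate (within 10 mm), the lever is back up (within 0.1 rad of rest) and the tins are at rest (distance between tin_1 and tray_front below 0.012 m and distance between tin_2 and tray_back below 0.012 m and distance between tin_3 and at_gate below 0.01 m and value of joint lever below 0.1 rad and linear speed of each of tin_1, tin_2, tin_3 below 0.02 m/s); the robot touches nothing.
It fails at once if the robot touches a tin in the rack (contact force between any of the fingers, the arm and tin_1 above 1 N or contact force between any of the fingers, the arm and tin_2 above 1 N or contact force between any of the fingers, the arm and tin_3 above 1 N).
It fails at once if a tin of the rack is lifted (height (world z) of any of tin_1, tin_2, tin_3 above 0.115 m).
It fails at once if the third tin is let out too (x of tin_3 in the frame of rack below -0.035 m).
It fails at once if the loose tin, the bulb or the carton beside the rack is moved or lifted (distance of any of spare_tin, spare_bulb_1, lamp_carton_1 from where it was at the start of the episode above 0.015 m).
It also fails if it takes over 50 s, if anything falls off the work surface, if the arm or the gripper's body presses on something with over 40 N, if the wrist force passes 120 N, or if a joint passes its speed limit or range.

### The arm

A 7-joint arm with a two-finger parallel gripper is mounted at the origin on a cart in front of the work surface, level with it; the furniture and walls round the work are solid. World frame = base frame: x ahead of the robot, y to its left, z up, the work surface at z = 0. Lengths are in m, angles in rad, forces in N, time in s.
With the tool pointing down it reaches from about 0.425 to 0.925 m from the base axis. Payload 6.8 kg.
Tool frame: the origin (TCP) lies on the mounting face of the last link; the fingertips stand 173 mm ahead of it and the grasp point (between the pads) lies 155 mm ahead of it; z points along the fingers, y is the line along which they close (so a half turn about z gives the same grasp; the last joint's range is limited). The gripper opens to 85 mm and grips with 20 to 120 N. Pads are 22 mm wide; open, the fingers measure 114 mm over their backs; the gripper's body (76 mm by 85 mm) begins 54 mm behind the grasp point. The pads swing forward as they close: fully open they stand 13 mm farther back than shut.
Start: joints at [1.189, 0.477, 0.022, 1.555, -0.011, 1.109, -0.083], TCP at [0.183, -0.65, 0.405] pointing down, gripper open.
Joint ranges: [-2.96, 2.96], [-0.34, 2.1], [-1.41, 1.46], [0.24, 2.44], [-1.37, 4.51], [0.17, 1.92], [-2.96, 2.96]. Speed limits (rad/s): [2.39, 2.39, 3.14, 3.14, 3.14, 3.14, 3.14].

### API

Orientations are given as a unit quaternion [w, x, y, z].
In Python, from station import bot gives the robot as it stands. The module is installed in compiled form; this text tells all that it offers.
- The arm moves only by the shell command python3 -m pendant 'ROWS' [FORCE]. ROWS is JSON, a list of rows, each a list of 5 numbers: the finger opening in m, from 0 to 0.0854, then the shift along the tool's x, y, z in m, then the turn about the tool's z in degrees. In form: [[jaw, x, y, z, yaw], ...]. A call has 1 to 12 rows; each row shifts and turns the commanded pose from where the row before left it, along the tool's axes as they then stand; what a row does not reach is not made up. A row lasts 1/12 s, in which the tool goes at most 41.7 mm and 7.16 degrees, less where a joint would pass 70% of its speed; a pose out of reach is approached as far as the arm can. A call with a gripper value outside its range is refused whole. The fingers move at their own pace and stop on an object; FORCE is the grip in N (left out, the last holds). Time passes only in rows, so rows that do not move let the fingers close. It gives the time, the measured TCP pose, the force, the opening and the grip force at its end, in the units of the state.
- bot.get_obs(): the state, without advancing time (a new reading comes with each control period).
- bot.read_camera(name): name is "side" or "top"; returns (picture, depth): 400x640x3 uint8, blue, green, red; 400x640 float32, m along the optical axis (not along the pixel's ray), 0 where there is no reading.
- bot.camera_model(name): a dict with "intrinsics" (3x3 intrinsics, pixels), "R" (3x3) and "t" (3): a world point X has camera coordinates R X + t. Camera axes: x right, y down, z forward; pixel columns grow to the right and rows downward; lengths in m; the calibration is good to about 2 mm. A picture is of the moment at which its call begins. camera_model takes no time and is no camera call.
- bot.hand_in(): hands the job in; it is judged then, once.
Trained networks look in the newest picture that a camera, given by its name, has taken for a name from the list of things; names that differ only in an ending like _2 or _b are one class to them, and where a whole thing is asked for, a point or a joint stands for the part that bears it (a point fixed in the world has none). Each returns a list of dicts, best first, with "score" (0 to 1); they miss things now and then, are a little off and sometimes report something else, mostly with a low value. They report only what shows in the picture. A call takes as long as a camera call. They do not tell look-alikes from the thing itself.
- bot.boxes_of(name, camera): "at" ([column, row] in pixels, amid what is visible of it).
- bot.trace(name, camera): "mask" (400x640 bool, what is visible of it) and "at" ([column, row] in pixels, amid what is visible of it).
- bot.pinpoint(name, camera): "at" ([column, row] in pixels: a listed point, or the origin of a listed thing).
The state is a dict: "t": time; "q": joint angles; "joint_vel": joint speeds; "joint_torque": joint torques, N m; "eef_pos": TCP position; "tool_rot": TCP orientation; "contact_force": force on the tool from outside, world axes, zero at the start; "torque": the same for the moment, N m; "gripper_width": opening from 0.0 (shut) to 1.0 (fully open); "grasp_force": force on a finger pad.
Only numpy, scipy, OpenCV 4.12 (cv2) and the standard library are available. Lean on these libraries where they do the work, as an engineer would, in place of code of your own. Each camera call takes 0.05 s, during which the arm holds its last target. There are 200 camera calls.

## Working session

There is one attempt and no reset: what is moved stays moved. The work goes in short steps, Python scripts to look and compute and a shell command to move; the robot and the scene stay as the last step left them, time stands still between calls to the robot, and variables do not carry over. Pictures are saved under pics/ and viewed, at most 10 in all, crops included, and the job is handed in when it is done.

```bash
mkdir -p pics; cat > h.py <<'E'
import numpy as np, cv2
from station import bot
def ray(cam,px,d):
    m=bot.camera_model(cam);K=np.array(m["intrinsics"]);R=np.array(m["R"]);t=np.array(m["t"])
    p=np.linalg.inv(K)@[px[0],px[1],1]*d
    return R.T@(p-t)
def proj(cam,X):
    m=bot.camera_model(cam);c=np.array(m["R"])@X+np.array(m["t"]);p=np.array(m["intrinsics"])@c
    return p[:2]/p[2]
def dep(D,at,r=2):
    c,w=int(round(at[0])),int(round(at[1]));a=D[max(0,w-r):w+r+1,max(0,c-r):c+r+1];a=a[a>0]
    return float(np.median(a)) if a.size else 0
E
python3 - <<'E'
from h import *
np.set_printoptions(precision=3,suppress=True)
ims=[]
for cam in("top","side"):
    im,D=bot.read_camera(cam);ims.append(im.copy());np.save(cam+"D.npy",D);cv2.imwrite(cam+".png",im)
    for n in("rack","lever_pad","at_gate","tray_front","tray_back","tin_1","spare_tin","spare_bulb_1","lamp_carton_1"):
        for r in bot.pinpoint(n,cam)[:5]:
            d=dep(D,r["at"]);print(cam,n,round(r["score"],2),np.round(r["at"]),ray(cam,r["at"],d))
    cv2.imwrite(f"pics/{cam}0.png",im)
o=bot.get_obs();print(o)
E
```

```text
top rack 0.93 [372. 207.] [0.479 0.239 0.092]
top lever_pad 0.64 [329. 201.] [0.486 0.328 0.148]
top at_gate 0.72 [373. 206.] [0.482 0.237 0.092]
top tray_front 0.82 [418. 237.] [0.419 0.128 0.018]
top tray_back 0.77 [399. 223.] [0.451 0.171 0.028]
top tin_1 0.96 [369. 203.] [0.487 0.246 0.093]
top tin_1 0.93 [224. 240.] [0.414 0.549 0.048]
top tin_1 0.79 [267. 202.] [0.495 0.459 0.049]
top tin_1 0.73 [352. 182.] [0.531 0.28  0.1  ]
top tin_1 0.68 [332. 174.] [0.545 0.32  0.111]
top spare_tin 0.68 [364. 257.] [0.377 0.252 0.061]
top spare_bulb_1 0.79 [333. 238.] [0.418 0.318 0.049]
top lamp_carton_1 0.83 [348. 135.] [0.637 0.284 0.065]
side rack 0.84 [325. 264.] [0.48  0.198 0.037]
side rack 0.54 [324. 238.] [0.484 0.221 0.088]
side lever_pad 0.72 [315. 184.] [0.491 0.32  0.149]
side at_gate 0.63 [326. 238.] [0.487 0.218 0.087]
side tray_front 0.92 [302. 291.] [0.423 0.154 0.024]
side tray_back 0.83 [310. 266.] [0.451 0.203 0.034]
side tin_1 0.96 [325. 240.] [0.485 0.217 0.086]
side tin_1 0.95 [339. 204.] [0.539 0.3   0.098]
side tin_1 0.88 [270. 169.] [0.42  0.536 0.048]
side tin_1 0.77 [334. 218.] [0.517 0.262 0.097]
side tin_1 0.7 [307. 185.] [0.474 0.323 0.145]
side spare_tin 0.6 [266. 258.] [0.366 0.229 0.054]
side spare_bulb_1 0.81 [285. 243.] [0.415 0.293 0.018]
side lamp_carton_1 0.64 [388. 229.] [0.642 0.258 0.036]
side lamp_carton_1 0.55 [325. 260.] [0.484 0.207 0.038]
{'t': 1.0, 'q': array([ 1.189,  0.477,  0.022,  1.555, -0.012,  1.109, -0.083]), 'joint_vel': array([ 0.   ,  0.001, -0.002,  0.001, -0.001, -0.   ,  0.   ]), 'joint_torque': array([ -0.001, -59.635,   1.606, -28.156,   0.012,   0.002,   0.   ]), 'eef_pos': array([ 0.183, -0.65 ,  0.405]), 'tool_rot': array([0.   , 0.991, 0.136, 0.   ]), 'contact_force': array([ 0.179,  0.326, -0.807]), 'torque': array([0.014, 0.044, 0.013]), 'grasp_force': 0.0, 'gripper_width': 1.0012879084861934}
```

```bash
python3 - <<'E'
import cv2,numpy as np
a=cv2.imread("top.png")[90:290,190:450];b=cv2.imread("side.png")[130:330,210:430]
cv2.imwrite("pics/a.png",np.vstack([np.pad(cv2.resize(x,None,fx=1.5*s,fy=1.5*s,interpolation=3),((0,0),(0,0),(0,0))) for x,s in((a,2),)]))
cv2.imwrite("pics/b.png",cv2.resize(b,None,fx=3,fy=3,interpolation=3))
E
```

```text
(no output)
```

View pics/a.png

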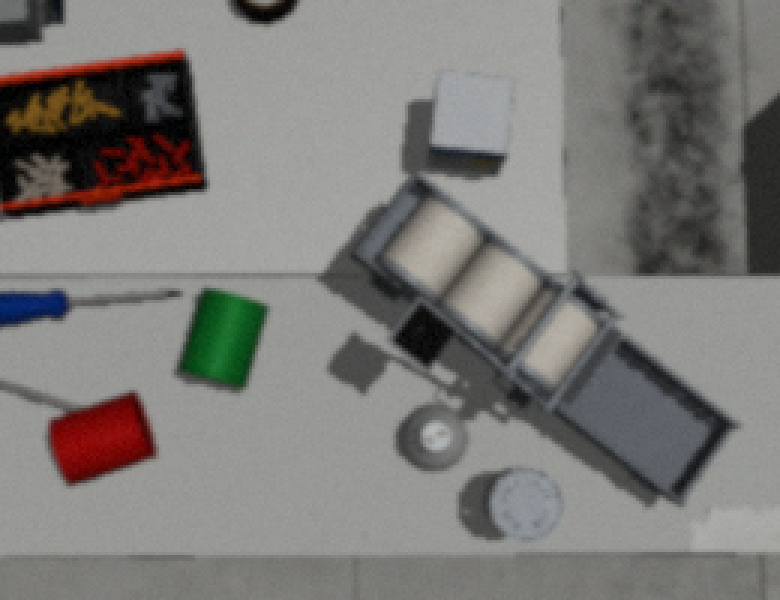

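View pics/b.png

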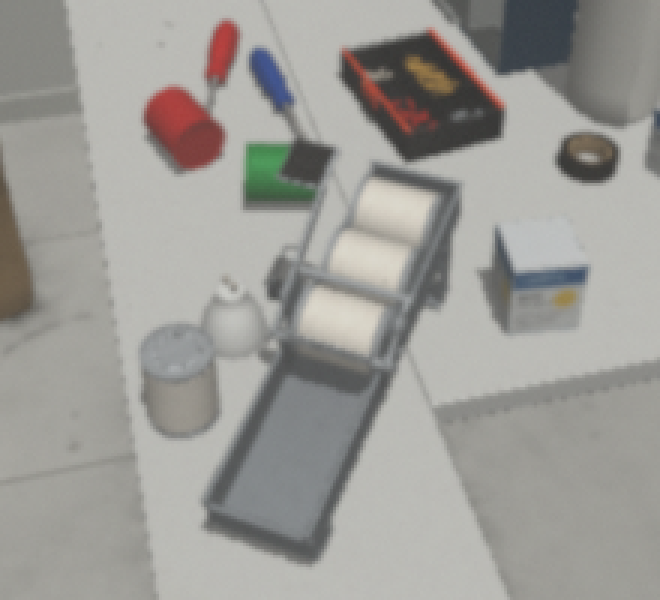

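View pics/top0.png

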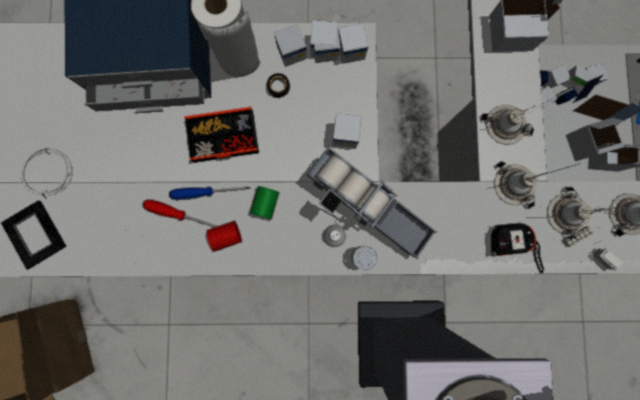

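Top crop: the black pad is at (423,333), full picture (331,201), on the rack's +y side. The bulb is at (432,437), the spare tin at (525,503) and the carton at (470,115). The three pale tins lie in the rack. The side view agrees, with the pad at (312,184).

Possible mix-ups:
- for the pad: its shadow at top (309,211), the black frame (35,235), and the black tape roll (278,85)
- for the tins: the green tin (264,203), the red tin (224,236), and the spare tin (364,257)

I choose the black square pad at (331,201), whose depth of z≈0.148 matches the description. The crop already shows it clearly.

```bash
python3 - <<'E'
from h import *
np.set_printoptions(precision=4,suppress=True)
def cloud(cam,D):
    m=bot.camera_model(cam);K=np.array(m["intrinsics"]);R=np.array(m["R"]);t=np.array(m["t"])
    v,u=np.mgrid[:400,:640]
    P=np.stack([(u-K[0,2])/K[0,0]*D,(v-K[1,2])/K[1,1]*D,D],-1)
    return (P-t)@R
C={}
for cam in("top","side"):
    im,D=bot.read_camera(cam);P=cloud(cam,D);C[cam]=(P,D)
    g=im.max(2);z=P[...,2]
    guess=np.array([.487,.326]);near=(np.linalg.norm(P[...,:2]-guess,axis=-1)<.04)&(g<60)&(z>.12)&(z<.175)&(D>0)
    q=P[near];print(cam,"pad n",len(q),"mean",q.mean(0),"min",q.min(0),"max",q.max(0))
    r=bot.trace("rack",cam)
    if r:
        mk=r[0]["mask"]&(D>0);pts=P[mk][:,:2].astype(np.float32)
        print("rack rect",cv2.minAreaRect(pts))
    for r in bot.trace("tin_1",cam)[:6]:
        mk=r["mask"]&(D>0);print("tin",round(r["score"],2),np.median(P[mk],0),mk.sum())
P,D=C["top"]
rad=np.hypot(P[...,0],P[...,1]);ang=np.degrees(np.arctan2(P[...,1],P[...,0]))
for a in range(-75,60,10):
    s=(D>0)&(rad>.55)&(rad<.8)&(ang>=a)&(ang<a+10)
    print(a,s.sum(),P[s][:,2].max() if s.any() else None)
E
```

```text
top pad n 239 mean [0.4857 0.3241 0.1473] min [0.4676 0.3046 0.1356] max [0.5034 0.3419 0.1553]
rack rect ((0.48676562309265137, 0.23726512491703033), (0.2982974648475647, 0.11966844648122787), 61.488399505615234)
tin 0.75 [0.4954 0.4628 0.0467] 674
tin 0.62 [0.4905 0.2363 0.0886] 711
tin 0.56 [0.4225 0.5508 0.0462] 741
tin 0.55 [0.5216 0.2756 0.0977] 772<stdin>:13: RuntimeWarning: Mean of empty slice.
  ret = um.true_divide(
Traceback (most recent call last):
ValueError: zero-size array to reduction operation minimum which has no identity
```

```bash
python3 - <<'E'
from h import *
np.set_printoptions(precision=4,suppress=True)
L={"lever_pad":(69,58,148),"at_gate":(1,0,68),"tray_front":(-119,0,47),"tray_back":(-68,0,56)}
def atz(cam,px,z):
    a=ray(cam,px,.1);b=ray(cam,px,2.);return a+(b-a)*(z-a[2])/(b[2]-a[2])
A=[];B=[]
for cam in("top","side"):
    im,D=bot.read_camera(cam)
    for n,l in L.items():
        r=bot.pinpoint(n,cam)[0];w=atz(cam,r["at"],l[2]/1000);print(cam,n,w);A.append(np.array(l[:2])/1000);B.append(w[:2])
    if cam=="top":
        m=bot.camera_model(cam);K=np.array(m["intrinsics"]);R=np.array(m["R"]);t=np.array(m["t"])
        v,u=np.mgrid[:400,:640];P=(np.stack([(u-K[0,2])/K[0,0]*D,(v-K[1,2])/K[1,1]*D,D],-1)-t)@R
        rad=np.hypot(P[...,0],P[...,1]);ang=np.degrees(np.arctan2(P[...,1],P[...,0]))
        for a in range(-75,60,15):
            s=(D>0)&(rad>.5)&(rad<.85)&(ang>=a)&(ang<a+15);print(a,s.sum(),P[s][:,2].max() if s.any() else None)
A=np.array(A);B=np.array(B);ac=A-A.mean(0);bc=B-B.mean(0)
th=np.arctan2((ac[:,0]*bc[:,1]-ac[:,1]*bc[:,0]).sum(),(ac*bc).sum())
R2=np.array([[np.cos(th),-np.sin(th)],[np.sin(th),np.cos(th)]]);o=B.mean(0)-R2@A.mean(0)
print("yaw",np.degrees(th),"origin",o,"res",(B-(A@R2.T+o))*1000)
print("pad rest",R2@[.069,.058]+o,"pressed",R2@[.085,.058]+o, bot.get_obs()["t"])
E
```

```text
top lever_pad [0.4855 0.3223 0.148 ]
top at_gate [0.4848 0.2385 0.068 ]
top tray_front [0.4169 0.1365 0.047 ]
top tray_back [0.4541 0.1787 0.056 ]
-75 1920 -0.9353847376010849
-60 120 0.004201068435145213
-45 5134 0.051463898153916755
-30 9078 0.18103868160983394
-15 12920 0.19937062518663748
0 1964 0.004698564798709598
15 9629 0.11425614735302402
30 12258 0.155296036231797
45 10612 0.054505776421326486
side lever_pad [0.4835 0.3262 0.148 ]
side at_gate [0.4887 0.2354 0.068 ]
side tray_front [0.4236 0.1441 0.047 ]
side tray_back [0.4488 0.1761 0.056 ]
yaw 54.06671413098291 origin [0.4896 0.2349] res [[ 2.3617 -2.5356]
 [-5.4238  2.8016]
 [-2.9319 -2.0241]
 [ 4.4048 -1.1284]
 [ 0.2751  1.3924]
 [-1.5379 -0.3017]
 [ 3.8179  5.5756]
 [-0.9658 -3.7798]]
pad rest [0.4832 0.3248] pressed [0.4926 0.3378] 1.7
```

```bash
python3 -m pendant '[[0,0.04,-0.001,-0.004,-3.4],[0,0.04,-0.001,-0.004,-3.4],[0,0.04,-0.001,-0.004,-3.4],[0,0.04,-0.001,-0.004,-3.4],[0,0.04,-0.001,-0.004,-3.4],[0,0.04,-0.001,-0.004,-3.4],[0,0.04,-0.001,-0.004,-3.4],[0,0.04,-0.001,-0.004,-3.4],[0,0.04,-0.001,-0.004,-3.4],[0,0.04,-0.001,-0.004,-3.4],[0,0.04,-0.001,-0.004,-3.4],[0,0.04,-0.001,-0.004,-3.4]]' 40
```

```text
t: 2.7
eef_pos: [0.5649, -0.3733, 0.4529]
tool_rot: [0.0, 0.88, 0.474, 0.0]
contact_force: [1.3, -0.7, -0.6]
gripper_width: -0.003
grasp_force: 0.0
```

```bash
python3 -m pendant '[[0,0.04,-0.002,0,-3.4],[0,0.04,-0.002,0,-3.4],[0,0.04,-0.002,0,-3.4],[0,0.04,-0.002,0,-3.4],[0,0.04,-0.002,0,-3.4],[0,0.04,-0.002,0,-3.4],[0,0.04,-0.002,0,-3.4],[0,0.04,-0.002,0,-3.4],[0,0.04,-0.002,0,-3.4],[0,0.04,-0.002,0,-3.4],[0,0.04,-0.002,0,-3.4],[0,0.04,-0.002,0,-3.4]]' && python3 - <<'E'
from h import *
from scipy.spatial.transform import Rotation as Ro
o=bot.get_obs();w,x,y,z=o["tool_rot"];R=Ro.from_quat([x,y,z,w]).as_matrix()
print(R.round(3),"tool-frame delta",(R.T@(np.array([.482,.326,.351])-o["eef_pos"])).round(4),"yaw left",54-np.degrees(np.arctan2(R[1,1],R[0,1])))
E
```

```text
t: 3.7
eef_pos: [0.6611, 0.0874, 0.4527]
tool_rot: [0.0, 0.66, 0.751, 0.0]
contact_force: [0.9, 0.9, 0.2]
gripper_width: -0.0
grasp_force: 0.0
[[-0.129  0.992  0.   ]
 [ 0.992  0.129  0.   ]
 [-0.     0.    -1.   ]] tool-frame delta [ 0.2598 -0.1468  0.1016] yaw left 46.567268472512865
```

```bash
python3 -m pendant '[[0,0.0325,-0.0183,0,0],[0,0.0325,-0.0183,0,0],[0,0.0325,-0.0183,0,0],[0,0.0325,-0.0183,0,0],[0,0.0325,-0.0183,0,0],[0,0.0325,-0.0183,0,0],[0,0.0325,-0.0183,0,0],[0,0.0325,-0.0183,0,0]]' && python3 -m pendant '[[0,0,0,0.013,-6.65],[0,0,0,0.013,-6.65],[0,0,0,0.013,-6.65],[0,0,0,0.013,-6.65],[0,0,0,0.013,-6.65],[0,0,0,0.013,-6.65],[0,0,0,0.013,-6.65],[0,0,0,0.01,0],[0,0,0,0,0]]' && python3 - <<'E'
from h import *
from scipy.spatial.transform import Rotation as Ro
o=bot.get_obs();w,x,y,z=o["tool_rot"];R=Ro.from_quat([x,y,z,w]).as_matrix()
print(R.round(3),"tool-frame delta",(R.T@(np.array([.482,.326,.351])-o["eef_pos"])).round(4),o["q"].round(2))
a,_=bot.read_camera("side");b,_=bot.read_camera("top")
cv2.imwrite("pics/c.png",np.vstack([cv2.resize(a[130:280,230:430],(800,600))[:, :][::2,::1],cv2.resize(b[120:270,250:450],(800,600))[::2,::1]]))
E
```

```text
t: 4.37
eef_pos: [0.4817, 0.3261, 0.4529]
tool_rot: [0.0, 0.661, 0.75, 0.0]
contact_force: [0.2, -0.3, -0.9]
gripper_width: 0.004
grasp_force: 0.0
t: 5.12
eef_pos: [0.4828, 0.3241, 0.3495]
tool_rot: [-0.001, 0.312, 0.95, -0.001]
contact_force: [-0.2, -0.6, -1.1]
gripper_width: 0.001
grasp_force: 0.0
[[-0.805  0.593 -0.003]
 [ 0.593  0.805 -0.002]
 [ 0.001 -0.003 -1.   ]] tool-frame delta [ 0.0017  0.0011 -0.0015] [-0.13  0.49 -0.74  1.8   0.38  1.01 -0.09]
```

View pics/c.png

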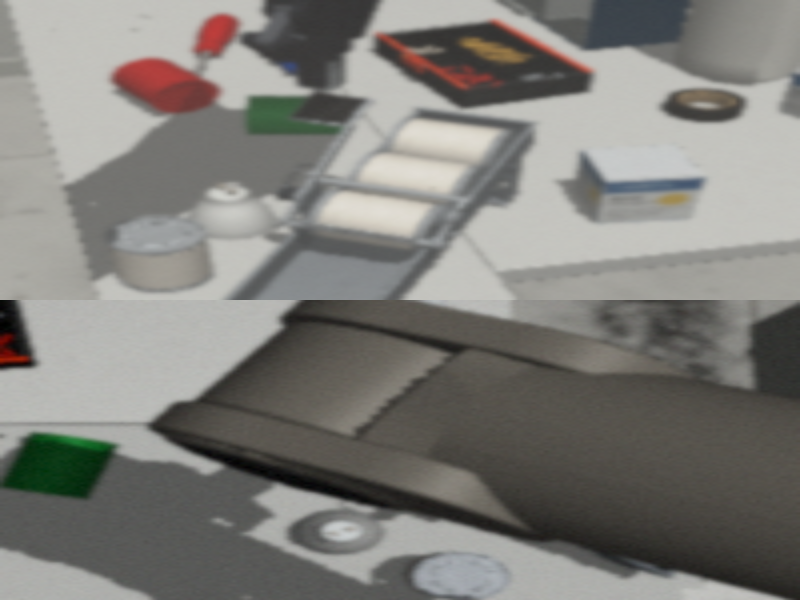

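Side view: the closed fingertip at (322,82) hangs just above the black pad at (330,108), with all neighbours clear. Now I press along the pad's arc.

```bash
python3 -m pendant '[[0,0.002,0,0.011,0],[0,0,0,0.011,0],[0,0,0.005,0.01,0],[0,0,0.005,0.01,0],[0,0,0.004,0.01,0],[0,0,0.003,0.01,0],[0,0,0.001,0.01,0],[0,0,0,0.008,0],[0,0,0,0.006,0],[0,0,0,0,0]]' && python3 -m pendant '[[0,0,0,0.003,0],[0,0,0,0,0]]'
```

```text
t: 6.05
eef_pos: [0.4927, 0.3419, 0.2682]
tool_rot: [0.001, 0.311, 0.951, 0.001]
contact_force: [-4.6, -6.8, 33.1]
gripper_width: 0.001
grasp_force: 14.6
t: 6.22
eef_pos: [0.4926, 0.342, 0.2666]
tool_rot: [0.002, 0.311, 0.951, 0.001]
contact_force: [-6.8, -7.9, 38.2]
gripper_width: 0.002
grasp_force: 16.8
```

```bash
python3 - <<'E'
from h import *
a,D=bot.read_camera("side")
cv2.imwrite("pics/d.png",cv2.resize(a[150:300,230:400],(680,600),interpolation=3))
for n in("tin_1","tray_front","lever_pad"):
  for r in bot.pinpoint(n,"side")[:5]: print(n,round(r["score"],2),np.round(r["at"]),ray("side",r["at"],dep(D,r["at"])).round(3))
E
```

```text
tin_1 0.96 [270. 169.] [0.422 0.536 0.049]
tin_1 0.81 [329. 227.] [0.501 0.244 0.093]
tin_1 0.79 [300. 287.] [0.415 0.13  0.068]
tin_1 0.72 [306. 187.] [0.472 0.318 0.144]
tin_1 0.61 [340. 208.] [0.536 0.285 0.101]
tray_front 0.87 [302. 293.] [0.417 0.122 0.061]
tray_front 0.47 [288. 240.] [0.421 0.293 0.025]
lever_pad 0.92 [317. 199.] [0.497 0.33  0.097]
```

View pics/d.png

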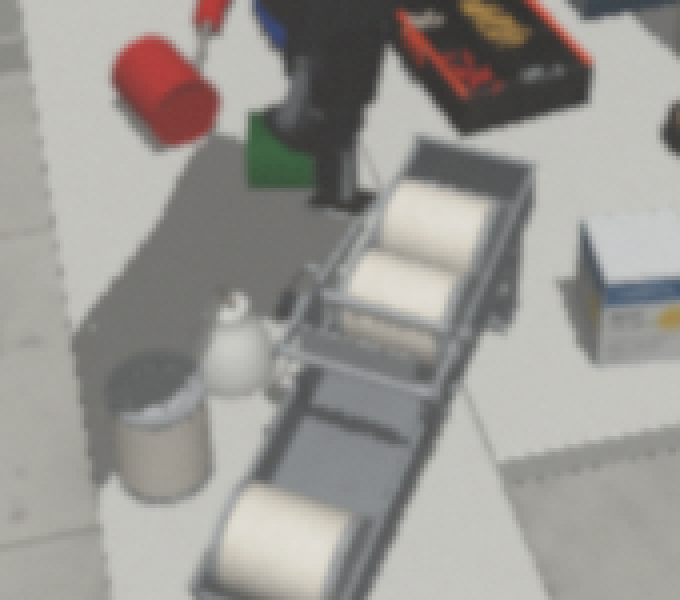

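Tin_1 lies in the tray at (285,545) in the crop, and tin_2 is held at the keeper bar. The lever is on its stop, so I let it up.

```bash
python3 -m pendant '[[0,0,0,-0.009,0],[0,0,0,-0.008,0],[0,0,-0.001,-0.01,0],[0,0,-0.003,-0.01,0],[0,0,-0.004,-0.01,0],[0,0,-0.005,-0.01,0],[0,0,-0.005,-0.01,0],[0,0,0,-0.012,0],[0,0,0,-0.01,0],[0,0,0,0,0],[0,0,0,0,0],[0,0,0,0,0]]' && python3 -m pendant '[[0,0,0,0,0],[0,0,0,0,0],[0,0,0,0,0],[0,0,0,0,0],[0,0,0,0,0],[0,0,0,0,0],[0,0,0,0,0],[0,0,0,0,0],[0,0,0,0,0],[0,0,0,0,0],[0,0,0,0,0],[0,0,0,0,0]]' && python3 - <<'E'
from h import *
a,D=bot.read_camera("side")
cv2.imwrite("pics/e.png",cv2.resize(a[150:300,230:400],(680,600),interpolation=3))
for n in("tin_1","lever_pad"):
  for r in bot.pinpoint(n,"side")[:5]: print(n,round(r["score"],2),np.round(r["at"]),ray("side",r["at"],dep(D,r["at"])).round(3))
E
```

```text
t: 7.42
eef_pos: [0.4813, 0.3261, 0.3514]
tool_rot: [-0.0, 0.31, 0.951, -0.0]
contact_force: [-0.1, -0.7, -0.1]
gripper_width: -0.001
grasp_force: 0.0
t: 8.42
eef_pos: [0.4814, 0.3262, 0.3517]
tool_rot: [0.0, 0.31, 0.951, -0.0]
contact_force: [0.7, -0.4, -0.4]
gripper_width: -0.001
grasp_force: 0.0
tin_1 0.84 [300. 290.] [0.414 0.125 0.068]
tin_1 0.78 [325. 240.] [0.486 0.217 0.086]
tin_1 0.72 [270. 172.] [0.419 0.527 0.047]
tin_1 0.64 [304. 184.] [0.47  0.334 0.141]
lever_pad 0.79 [315. 182.] [0.493 0.325 0.148]
```

View pics/e.png

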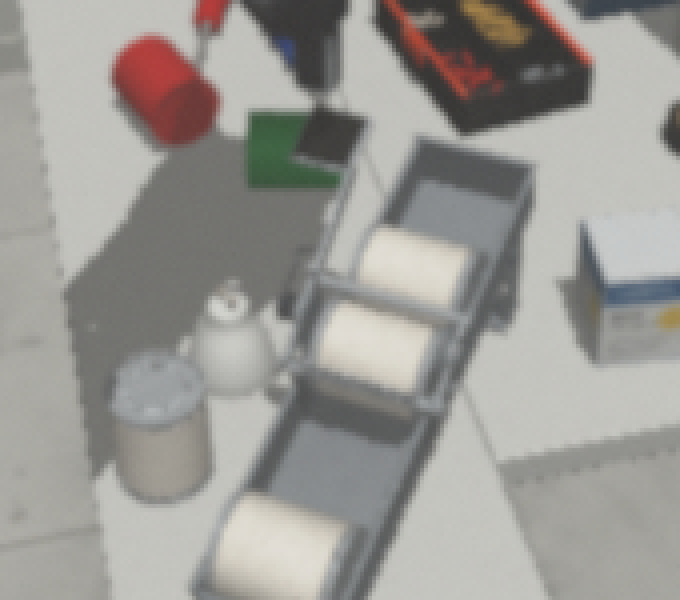

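Stage one is done: the lever is up with the pad at (330,138), tin_2 is at the gate at (372,345), tin_3 is behind it, and tin_1 is at the front lip. I repeat the press and wait for the tin to settle.

```bash
python3 -m pendant '[[0,0,0,0.012,0],[0,0,0,0.012,0],[0,0,0.005,0.01,0],[0,0,0.005,0.01,0],[0,0,0.004,0.01,0],[0,0,0.003,0.01,0],[0,0,0.001,0.01,0],[0,0,0,0.008,0],[0,0,0,0.006,0],[0,0,0,0,0],[0,0,0,0,0],[0,0,0,0,0]]' && python3 -m pendant '[[0,0,0,0,0],[0,0,0,0,0],[0,0,0,0,0],[0,0,0,0,0],[0,0,0,0,0],[0,0,0,0,0],[0,0,0,0,0],[0,0,0,0,0],[0,0,0,0,0],[0,0,0,0,0],[0,0,0,0,0],[0,0,0,0,0]]' && python3 - <<'E'
from h import *
a,D=bot.read_camera("side")
cv2.imwrite("pics/f.png",cv2.resize(a[150:300,230:400],(680,600),interpolation=3))
for r in bot.pinpoint("tin_1","side")[:6]: print(round(r["score"],2),np.round(r["at"]),ray("side",r["at"],dep(D,r["at"])).round(3))
E
```

```text
t: 9.57
eef_pos: [0.4922, 0.3417, 0.2674]
tool_rot: [0.002, 0.31, 0.951, 0.0]
contact_force: [-8.1, -9.7, 37.2]
gripper_width: 0.002
grasp_force: 16.1
t: 10.57
eef_pos: [0.4922, 0.3416, 0.2675]
tool_rot: [0.002, 0.31, 0.951, 0.0]
contact_force: [-8.0, -9.9, 37.2]
gripper_width: -0.001
grasp_force: 16.0
0.88 [314. 264.] [0.451 0.166 0.079]
0.87 [302. 292.] [0.417 0.12  0.066]
0.78 [326. 226.] [0.496 0.247 0.093]
0.63 [270. 169.] [0.419 0.537 0.05 ]
0.59 [305. 185.] [0.466 0.303 0.162]
```

View pics/f.png

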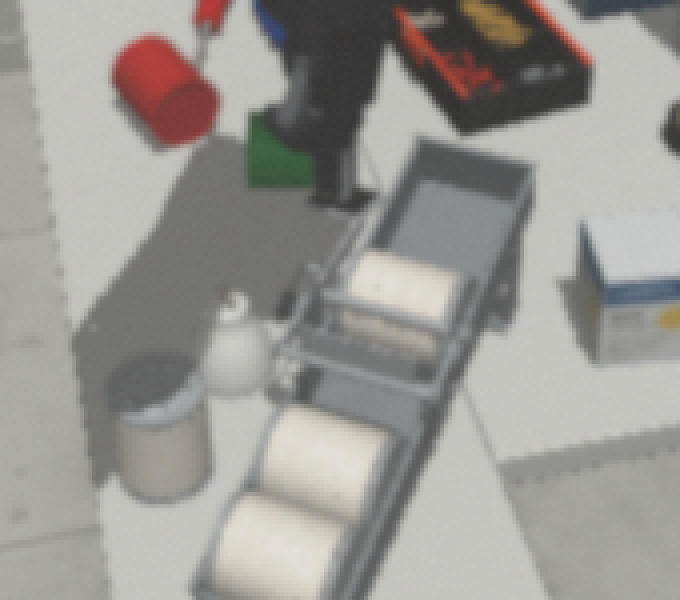

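Both tins lie in the tray at (325,460) and (280,550), and tin_3 is held by the keeper at (400,300). I release the lever.

```bash
python3 -m pendant '[[0,0,0,-0.006,0],[0,0,0,-0.008,0],[0,0,-0.001,-0.01,0],[0,0,-0.003,-0.01,0],[0,0,-0.004,-0.01,0],[0,0,-0.005,-0.01,0],[0,0,-0.005,-0.01,0],[0,0,0,-0.012,0],[0,0,0,-0.015,0],[0,0,0,-0.015,0],[0,0,0,-0.015,0],[0,0,0,0,0]]' && python3 -m pendant '[[0,0,0,0,0],[0,0,0,0,0],[0,0,0,0,0],[0,0,0,0,0],[0,0,0,0,0],[0,0,0,0,0],[0,0,0,0,0],[0,0,0,0,0],[0,0,0,0,0],[0,0,0,0,0],[0,0,0,0,0],[0,0,0,0,0]]' && python3 - <<'E'
from h import *
a,D=bot.read_camera("side")
cv2.imwrite("pics/g.png",cv2.resize(a[150:300,230:400],(680,600),interpolation=3))
for n in("tin_1","lever_pad"):
  for r in bot.pinpoint(n,"side")[:5]: print(n,round(r["score"],2),np.round(r["at"]),ray("side",r["at"],dep(D,r["at"])).round(3))
E
```

```text
t: 11.67
eef_pos: [0.4818, 0.3269, 0.3881]
tool_rot: [0.001, 0.31, 0.951, 0.002]
contact_force: [0.8, 0.5, 0.4]
gripper_width: 0.002
grasp_force: 0.0
t: 12.67
eef_pos: [0.4814, 0.3262, 0.3847]
tool_rot: [0.0, 0.31, 0.951, -0.0]
contact_force: [0.1, -0.1, -0.0]
gripper_width: -0.0
grasp_force: 0.0
tin_1 0.97 [313. 267.] [0.448 0.164 0.077]
tin_1 0.78 [272. 169.] [0.426 0.533 0.05 ]
tin_1 0.75 [303. 185.] [0.491 0.449 0.046]
tin_1 0.7 [300. 291.] [0.414 0.123 0.067]
tin_1 0.58 [321. 241.] [0.477 0.219 0.082]
lever_pad 0.97 [316. 183.] [0.495 0.321 0.149]
```

View pics/g.png

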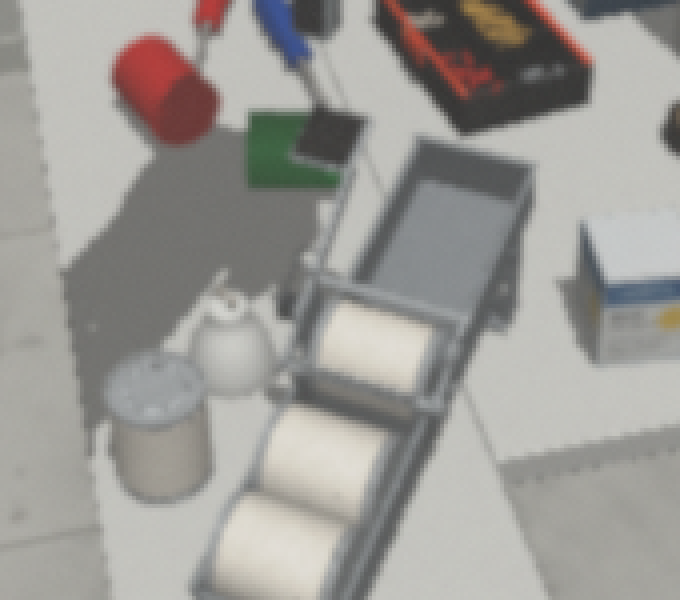

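Two tins are in the tray at (325,460) and (280,550). The third is at the closed gate at (375,345), the lever is up and the gripper is clear of everything.

```bash
python3 -c "from station import bot; print(bot.hand_in())"
```

```text
the job is handed in; nothing more can be done
None
```

The job is handed in: in the last camera picture two tins lie in the tray, the third waits at the closed gate with the lever up, and the loose tin, bulb and carton look unmoved; no verdict came back.

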